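# Find the filled end of the pill organiser and stand it on its mat

## Task

The purple pill organiser with the white carrying handle has been filled at one end only, either the yellow (morning) end or the blue (night) end, and its closed lids hide which. Lift it by its swivelling handle until it hangs clear of the counter and see which end sinks, then stand it upright, heavy end down, wholly on the round mat of the same colour as that end, and let go. Leave the mortar where it is.

Things in the scene. Friction and masses are not known exactly. Their poses are not given: they have to be found in the camera images.
- organiser_mid (a point): centre of the closed purple case, 100 x 44 x 34 mm, about 0.25 kg, lying flat at the start. x: along its length to the yellow-banded end (-x: blue-banded end); y: across it, along the handle's pivots; z: up. End faces 50 mm from here. Either end may be the filled one. Lifted by the handle, that end sinks within about 1 s and the case hangs nearly upright, lower face 138 mm below the bar's middle.
- handle_bar (a point): middle of the grip bar of the organiser's white U-shaped handle. Bar 12 mm thick (x), 60 mm long (y, parallel to the pivots), 16 mm high (z). Its two arms reach down to pivots at the case's middle, 88 mm below, so the bar starts about 105 mm above the counter. The case swings through below the bar, its corners 53 mm from the pivots: keep fingertips within 30 mm below the bar's middle.
- handle (a joint): turning angle (rad) of the handle on the case: 0 when it stands square above the lying case (start: within 0.1, held by light friction), about +1.57 when the case hangs with its yellow end down, about -1.57 with its blue end down; range -2 to 2; swings by weight.
- mat_yellow_top (a point): centre of the upper face of the round yellow mat, 110 mm across, 4 mm thick, fixed flat on the counter.
- mat_blue_top (a point): centre of the upper face of the round blue mat, 110 mm across, 4 mm thick, fixed flat on the counter.
- mortar: white ceramic mortar with its pestle, 104 mm across and 65 mm high (pestle to about 115 mm), loose on the counter beyond the work; origin at the centre of its underside. A bystander.

How it is judged:
By the outcome, as a careful person would: the job done as asked, in the order asked, and still so for the second after the job is handed in, with the robot touching nothing.
It also fails if it takes over 43 s, if anything falls off the work surface, if the arm or the gripper's body presses on something with over 40 N, if the wrist force passes 120 N, or if a joint passes its speed limit or range.

## Robot

A 6-joint arm with a two-finger parallel gripper is mounted at the origin on the work surface. World frame = base frame: x ahead of the robot, y to its left, z up, the work surface at z = 0. Lengths are in m, angles in rad, forces in N, time in s.
With the tool pointing down it reaches from about 0.425 to 0.95 m from the base axis. Payload 3.5 kg.
Tool frame: the origin (TCP) lies midway between the tips of the shut fingers; the grasp point (between the pads) lies 19 mm behind it (ctrl.pinch_z is the distance from the TCP to the grasp point, in m); z points along the fingers, y is the line along which they close (so a half turn about z gives the same grasp; the last joint's range is limited). The gripper opens to 85 mm and grips with 20 to 120 N. Pads are 22 mm wide; open, the fingers measure 114 mm over their backs; the gripper's body (76 mm by 85 mm) begins 54 mm behind the grasp point. The pads swing forward as they close: fully open they stand 13 mm farther back than shut.
Start: joints at [1.15, 0.286, 1.577, -0, 1.279, -0.15], TCP at [0.181, 0.65, 0.231] pointing down, gripper open.
Joint ranges: [-2.77, 2.77], [-0.9, 2.22], [0.21, 2.48], [-1.53, 4.67], [0.24, 2.81], [-2.84, 2.84]. Speed limits (rad/s): [2.79, 2.79, 3.14, 3.14, 3.14, 3.14].

## Interface

Orientations are given as a unit quaternion [x, y, z, w].
In Python, from plant import get_state, viewer, sign_off, ctrl gives the robot as it stands. The module is installed in compiled form; this text tells all that it offers.
- The arm moves only by the shell command python3 -m handwheel 'ROWS' [FORCE]. ROWS is JSON, a list that holds one entry, the list of rows, each a list of 5 numbers: the finger opening in m, from 0 to 0.0854, then the shift along the tool's x, y, z in m, then the turn about the tool's z in degrees. In form: [[[claw, x, y, z, spin], ...]]. A call has 1 to 12 rows; each row shifts and turns the commanded pose from where the row before left it, along the tool's axes as they then stand; what a row does not reach is not made up. A row lasts 1/12 s, in which the tool goes at most 41.7 mm and 7.16 degrees, less where a joint would pass 70% of its speed; a pose out of reach is approached as far as the arm can. A call is refused whole if a number of a shift passes 0.0417 or a number of a turn 7.16, either way. A call with a gripper value outside its range is refused whole. The fingers move at their own pace and stop on an object; FORCE is the grip in N (left out, the last holds). Time passes only in rows, so rows that do not move let the fingers close. It gives the time, the measured TCP pose, the force, the opening and the grip force at its end, in the units of the state.
- get_state(): the state, without advancing time (a new reading comes with each control period).
- viewer.read_camera(name): name is "scene" or "top" or "wrist"; returns the picture (480x640x3 uint8, blue, green, red); there is no depth.
- viewer.camera_params(name): a dict with "fov_y" (degrees; the focal length in pixels is half the picture's height over the tangent of half this angle, whatever the lens; pixels are square), "cx", "cy" (the principal point, pixels), "xyz" and "attitude" of the camera in the world; the wrist camera has in their place "hand_eye" (4x4, takes a point from camera to tool coordinates, whose origin is the TCP and whose axes are the flange's). Camera axes: x right, y up, looking along -z (the intrinsics and any distortion apply to the point x, -y, -z); pixel columns grow to the right and rows downward; lengths in m; the calibration is good to about 2 mm. A picture is of the moment at which its call begins: read the wrist's pose just before it. camera_params takes no time and is no camera call.
- sign_off(): hands the job in; it is judged then, once.
Trained networks look in the newest picture that a camera, given by its name, has taken for a name from the list of things; names that differ only in an ending like _2 or _b are one class to them, and where a whole thing is asked for, a point or a joint stands for the part that bears it (a point fixed in the world has none). Each returns a list of dicts, best first, with "confidence" (0 to 1); they miss things now and then, are a little off and sometimes report something else, mostly with a low value. They report only what shows in the picture. A call takes as long as a camera call.
- viewer.look_for(camera, name): "extent" ([left, top, width, height] as shares, 0 to 1, of the picture: columns of its width, rows of its height, round what is visible of it).
- viewer.outline_of(camera, name): "mask" (480x640 bool, what is visible of it) and "extent" ([left, top, width, height] as shares, 0 to 1, of the picture: columns of its width, rows of its height, round what is visible of it).
- viewer.pinpoint(camera, name): "xy" ([column, row] as shares, 0 to 1, of the picture: columns of its width, rows of its height: a listed point, or the origin of a listed thing).
The state is a dict: "time": time; "qpos": joint angles; "dq": joint speeds; "joint_efforts": joint torques, N m; "eef_pos": TCP position; "tcp_rot": TCP orientation; "contact_force": force on the tool from outside, world axes, zero at the start; "wrist_torque": the same for the moment, N m; "opening": opening from 0.0 (shut) to 1.0 (fully open); "finger_force": force on a finger pad.
Only numpy, scipy, OpenCV 4.12 (cv2) and the standard library are available. Lean on these libraries where they do the work, as an engineer would, in place of code of your own. Each camera call takes 0.05 s, during which the arm holds its last target. There are 200 camera calls.

## Working session

There is one attempt and no reset: what is moved stays moved. The work goes in short steps, Python scripts to look and compute and a shell command to move; the robot and the scene stay as the last step left them, time stands still between calls to the robot, and variables do not carry over. Pictures are saved under pics/ and viewed, at most 10 in all, crops included, and the job is handed in when it is done.

```bash
mkdir -p pics
cat > h.py <<'E'
import numpy as np, cv2
from scipy.spatial.transform import Rotation as R
from plant import get_state, viewer, sign_off, ctrl
def ray(cam,xy,st=None):
    p=viewer.camera_params(cam); f=240/np.tan(np.radians(p["fov_y"])/2)
    u,v=xy[0]*640,xy[1]*480
    d=np.array([(u-p["cx"])/f,-(v-p["cy"])/f,-1.])
    if cam=="wrist":
        H=np.array(p["hand_eye"]); Rt=R.from_quat(st["tcp_rot"]).as_matrix()
        return Rt@H[:3,3]+st["eef_pos"], Rt@H[:3,:3]@d
    a=np.array(p["attitude"]); M=a if a.shape==(3,3) else R.from_quat(a).as_matrix()
    return np.array(p["xyz"]),M@d
def at_z(o,d,z): return o+d*(z-o[2])/d[2]
def tri(rs):
    A=0;b=0
    for o,d in rs:
        d=d/np.linalg.norm(d);P=np.eye(3)-np.outer(d,d);A=A+P;b=b+P@o
    return np.linalg.solve(A,b)
E
cat > m.py <<'E'
from h import *
np.set_printoptions(precision=4,suppress=True)
print({c:viewer.camera_params(c) for c in("scene","top","wrist")})
st=get_state();print(st["eef_pos"],st["tcp_rot"],st["time"],ctrl.pinch_z)
ims={c:viewer.read_camera(c) for c in("scene","top")}
cv2.imwrite("pics/a.png",cv2.resize(np.hstack([ims["scene"],ims["top"]]),(800,300))); cv2.imwrite("pics/top.png",ims["top"])
for n,z in(("organiser_mid",.017),("handle_bar",.105),("mat_yellow_top",.004),("mat_blue_top",.004),("mortar",0)):
    rs=[]
    for c in("scene","top"):
        for r in viewer.pinpoint(c,n)[:2]:
            o,d=ray(c,r["xy"]);print(n,c,r["confidence"],np.array(r["xy"])*[640,480],at_z(o,d,z))
E
python3 m.py
```

```text
{'scene': {'fov_y': 51.387185434068385, 'cx': 318.4892911920981, 'cy': 244.0131650077554, 'xyz': array([1.1199, 0.5769, 0.7255]), 'attitude': array([0.1443, 0.4025, 0.8522, 0.3017])}, 'top': {'fov_y': 48.878262025266366, 'cx': 313.2757525993827, 'cy': 226.6284539159529, 'xyz': array([ 0.5532, -0.0017,  1.1143]), 'attitude': array([ 0.0218, -0.0215, -0.6974,  0.716 ])}, 'wrist': {'fov_y': 69.09501181564863, 'cx': 325.2274229860084, 'cy': 240.22778287605772, 'hand_eye': array([[ 0.0002,  0.9513,  0.3082,  0.0785],
       [ 1.    , -0.0003,  0.    , -0.0005],
       [ 0.0001,  0.3082, -0.9513, -0.1427],
       [ 0.    ,  0.    ,  0.    ,  1.    ]])}}
[0.1803 0.6498 0.2299] [ 0.135   0.9908 -0.0011 -0.0003] 0.0 0.0187
organiser_mid scene 0.85 [301.632 191.088] [ 0.4726 -0.2857  0.017 ]
organiser_mid top 0.6 [448.576 308.016] [ 0.4597 -0.2836  0.017 ]
handle_bar scene 0.78 [302.912 162.   ] [ 0.4718 -0.2789  0.105 ]
handle_bar top 0.64 [459.776 311.184] [ 0.4618 -0.2823  0.105 ]
handle_bar top 0.64 [449.408 307.392] [ 0.4684 -0.2625  0.105 ]
mat_yellow_top scene 0.92 [492.992 340.896] [0.4908 0.3167 0.004 ]
mat_yellow_top top 0.6 [159.296 289.392] [0.4813 0.3182 0.004 ]
mat_blue_top scene 0.65 [358.784 248.112] [ 0.5024 -0.0359  0.004 ]
mat_blue_top top 0.94 [329.28 285.12] [ 0.4996 -0.0369  0.004 ]
mortar scene 0.79 [316.416 339.312] [ 0.74    0.1064 -0.    ]
mortar top 0.78 [266.176 174.384] [0.7301 0.1029 0.    ]
```

View pics/a.png

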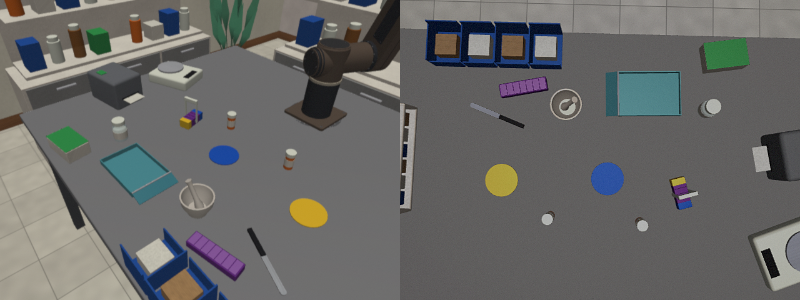

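```bash
python3 -c "
import cv2;i=cv2.imread('pics/top.png')[230:390,360:540];cv2.imwrite('pics/b.png',cv2.resize(i,(675,600),interpolation=2))"
```

```text
(no output)
```

View pics/b.png

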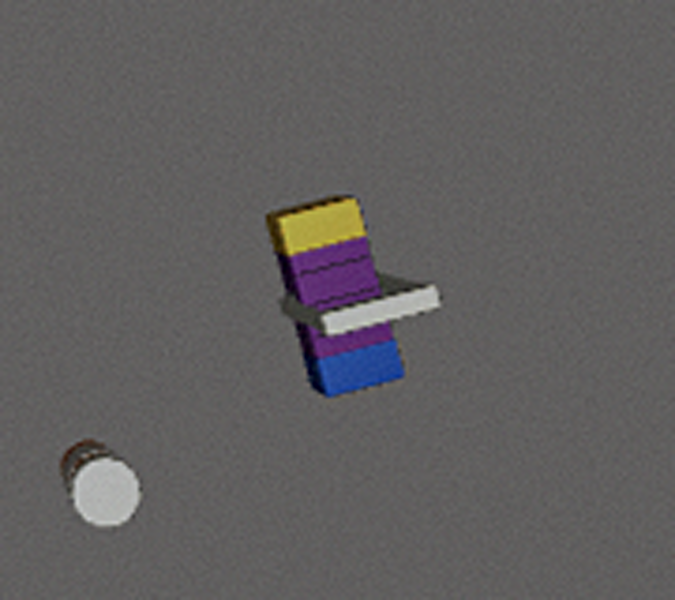

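Scene and top pictures: the organiser is at top pixel ~(448,309), yellow end up-image (world +x), yaw ~15°. The handle bar is at ~(461,312), the blue mat at (329,285), the yellow mat at (159,289), and the mortar at (266,174). There is a small bottle near (388,360).

```bash
python3 -m handwheel '[[[0.0854,-0.0345,-0.0185,0,0],[0.0854,-0.0345,-0.0185,0,0],[0.0854,-0.0345,-0.0185,0,0],[0.0854,-0.0345,-0.0185,0,0],[0.0854,-0.0345,-0.0185,0,0],[0.0854,-0.0345,-0.0185,0,0],[0.0854,-0.0345,-0.0185,0,0],[0.0854,-0.0345,-0.0185,0,0],[0.0854,-0.0345,-0.0185,0,0],[0.0854,-0.0345,-0.0185,0,0],[0.0854,-0.0345,-0.0185,0,0],[0.0854,-0.0345,-0.0185,0,0]]]' 60
python3 -m handwheel '[[[0.0854,-0.0103,-0.037,0,0],[0.0854,-0.0103,-0.037,0,0],[0.0854,-0.0103,-0.037,0,0],[0.0854,-0.0103,-0.037,0,0],[0.0854,-0.0103,-0.037,0,0],[0.0854,-0.0103,-0.037,0,0],[0.0854,-0.0103,-0.037,0,0],[0.0854,-0.0103,-0.037,0,0],[0.0854,-0.0103,-0.037,0,0]]]'
python3 -m handwheel '[[[0.0854,0,0,0,7.1],[0.0854,0,0,0,7.1],[0.0854,0,0,0,7.1],[0.0854,0,0,0,7.1],[0.0854,0,0,0,7.1],[0.0854,0,0,0,7.1],[0.0854,0,0,0,7.1],[0.0854,0,0,0,7.1],[0.0854,0,0,0,2.7]]]'
```

```text
time: 1.6
eef_pos: [0.5213, 0.3242, 0.2317]
tcp_rot: [0.135, 0.991, 0.0, 0.0]
contact_force: [-0.2, 0.8, 0.1]
opening: 1.005
finger_force: 0.0
time: 2.35
eef_pos: [0.52, -0.0217, 0.2318]
tcp_rot: [0.135, 0.991, -0.0, 0.001]
contact_force: [0.1, -0.1, 0.4]
opening: 1.0
finger_force: 0.0
time: 3.1
eef_pos: [0.5203, -0.0199, 0.2315]
tcp_rot: [0.611, 0.792, 0.0, 0.0]
contact_force: [-0.3, -0.2, -0.6]
opening: 1.002
finger_force: 0.0
```

```bash
python3 -m handwheel '[[[0.0854,-0.0343,-0.0177,0,0],[0.0854,-0.0343,-0.0177,0,0],[0.0854,-0.0343,-0.0177,0,0],[0.0854,-0.0343,-0.0177,0,0],[0.0854,-0.0343,-0.0177,0,0],[0.0854,-0.0343,-0.0177,0,0],[0.0854,-0.0343,-0.0177,0,0],[0.0854,0,0,0,0]]]'
cat > w.py <<'E'
from h import *
import sys
np.set_printoptions(precision=4,suppress=True)
st=get_state(); im=viewer.read_camera("wrist"); cv2.imwrite(sys.argv[1],im)
T=R.from_quat(st["tcp_rot"]).as_matrix()
for n,z in(("organiser_mid",.017),("handle_bar",.105)):
    for r in viewer.pinpoint("wrist",n)[:2]:
        o,d=ray("wrist",r["xy"],st);p=at_z(o,d,z)
        print(n,r["confidence"],np.array(r["xy"])*[640,480],p,"tool:",T.T@(p-st["eef_pos"]))
for n in("handle_bar",):
    for r in viewer.outline_of("wrist",n)[:1]:
        print(r["confidence"],r["extent"],cv2.minAreaRect(np.argwhere(r["mask"])[:,::-1].astype(np.float32)))
E
python3 w.py pics/w1.png
```

```text
time: 3.77
eef_pos: [0.4612, -0.2897, 0.2318]
tcp_rot: [0.611, 0.791, -0.001, 0.001]
contact_force: [-0.8, -0.2, 0.4]
opening: 1.002
finger_force: 0.0
organiser_mid 0.58 [323.904 200.016] [ 0.4585 -0.2845  0.017 ] tool: [ 0.0064 -0.0011  0.2148]
handle_bar 0.64 [326.016 220.992] [ 0.4602 -0.2831  0.105 ] tool: [0.0071 0.0008 0.1268]
0.91 [0.4966, 0.3544, 0.0263, 0.1881] ((326.5, 215.0), (90.0, 17.0), 90.0)
```

View pics/w1.png

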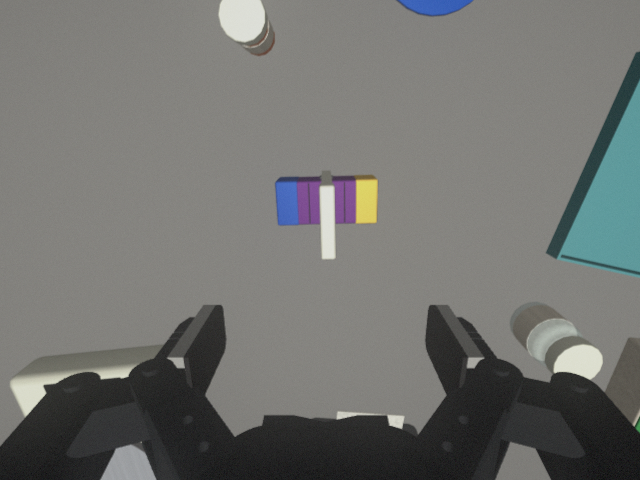

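Wrist picture: the bar is at ~(327,221), lined up with the closing line (blue left, yellow right). Nothing stands close to the fingers. Descend and grip.

```bash
python3 -m handwheel '[[[0.0854,0.002,0.0005,0.036,0],[0.0854,0.002,0.0005,0.036,0],[0.0854,0.002,0,0.036,0],[0.0854,0.001,0,0.025,0],[0.0854,0,0,0.013,0],[0.03,0,0,0,0],[0.0,0,0,0,0],[0.0,0,0,0,0],[0.0,0,0,0,0],[0.0,0,0,0,0],[0.0,0,0,0,0],[0,0,0,0,0]]]' 60
```

```text
time: 4.97
eef_pos: [0.4622, -0.2776, 0.0869]
tcp_rot: [0.609, 0.793, -0.001, 0.001]
contact_force: [-1.4, 0.4, 5.2]
opening: 0.128
finger_force: 59.4
```

```bash
python3 -m handwheel '[[[0,0,0,-0.01,0],[0,0,0,-0.02,0],[0,0,0,-0.02,0],[0,0,0,-0.02,0],[0,0,0,-0.02,0],[0,0,0,-0.02,0],[0,0,0,-0.01,0],[0,0,0,0,0],[0,0,0,0,0],[0,0,0,0,0],[0,0,0,0,0],[0,0,0,0,0]]]'
python3 -m handwheel '[[[0,0,0,0,0],[0,0,0,0,0],[0,0,0,0,0],[0,0,0,0,0],[0,0,0,0,0],[0,0,0,0,0],[0,0,0,0,0],[0,0,0,0,0]]]'
python3 - <<'E'
from h import *
a=viewer.read_camera("wrist"); b=viewer.read_camera("scene")
print(viewer.look_for("scene","organiser_mid")[:1])
c=cv2.resize(b[60:260,200:400],(480,480),interpolation=2)
i=np.hstack([a,c]); cv2.imwrite("pics/c.png",cv2.resize(i,(800,343)))
E
```

```text
time: 5.97
eef_pos: [0.4612, -0.2763, 0.2036]
tcp_rot: [0.609, 0.793, 0.0, -0.002]
contact_force: [0.2, -0.0, -3.5]
opening: 0.128
finger_force: 59.2
time: 6.63
eef_pos: [0.4619, -0.2769, 0.2054]
tcp_rot: [0.609, 0.793, 0.0, 0.0]
contact_force: [0.4, 1.2, -2.1]
opening: 0.125
finger_force: 59.2
[{'extent': [0.4517, 0.2275, 0.0461, 0.1281], 'confidence': 0.88}]
```

View pics/c.png

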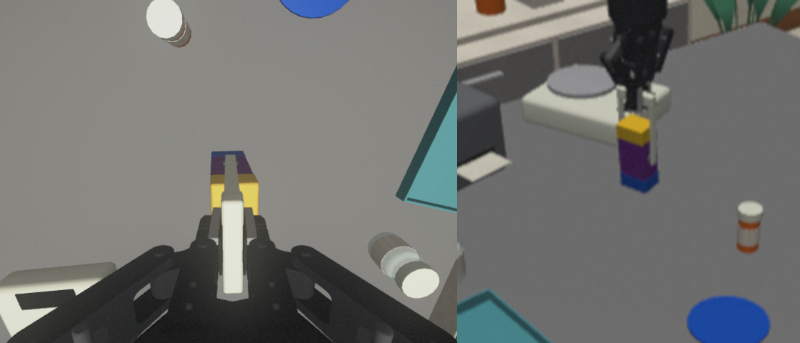

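Pictures after lifting: the case hangs clear with the yellow end up and the blue end sunk, seen in both the wrist view (yellow near, ~(232,195)) and the scene crop (blue at ~(640,185)). It goes on the blue mat.

```bash
python3 -m handwheel '[[[0,0.009,0.004,0,0],[0,0.0185,0.008,0,0],[0,0.028,0.0125,0,0],[0,0.028,0.0125,0,0],[0,0.028,0.0125,0,0],[0,0.028,0.0125,0,0],[0,0.028,0.0125,0,0],[0,0.028,0.0125,0,0],[0,0.018,0.008,0,0],[0,0.009,0.004,0,0],[0,0,0,0,0],[0,0,0,0,0]]]'
python3 -m handwheel '[[[0,0,0,0,0],[0,0,0,0,0],[0,0,0,0.01,0],[0,0,0,0.015,0],[0,0,0,0.015,0],[0,0,0,0.01,0],[0,0,0,0.005,0],[0,0,0,0,0],[0,0,0,0,0],[0,0,0,0,0],[0,0,0,0,0],[0,0,0,0,0]]]'
python3 - <<'E'
from h import *
print(get_state()["eef_pos"])
a=viewer.read_camera("wrist"); b=viewer.read_camera("scene"); t=viewer.read_camera("top")
for c in("scene","top"):
  for r in viewer.pinpoint(c,"organiser_mid")[:1]:
    o,d=ray(c,r["xy"]);print(c,r["confidence"],at_z(o,d,.086))
c=cv2.resize(b[120:300,270:450],(480,480),interpolation=2);t=cv2.resize(t[205:365,250:410],(480,480),interpolation=2)
cv2.imwrite("pics/d.png",cv2.resize(np.hstack([a,c,t]),(800,240)))
E
```

```text
time: 7.78
eef_pos: [0.4999, -0.0363, 0.2053]
tcp_rot: [0.608, 0.794, -0.0, 0.0]
contact_force: [0.1, -0.3, -2.6]
opening: 0.127
finger_force: 59.1
time: 8.78
eef_pos: [0.5006, -0.0365, 0.1513]
tcp_rot: [0.609, 0.793, 0.0, 0.001]
contact_force: [-0.3, -0.3, -1.9]
opening: 0.13
finger_force: 59.1
[ 0.50057492 -0.03648038  0.15130108]
scene 0.72 [ 0.50618254 -0.04072805  0.086     ]
```

View pics/d.png

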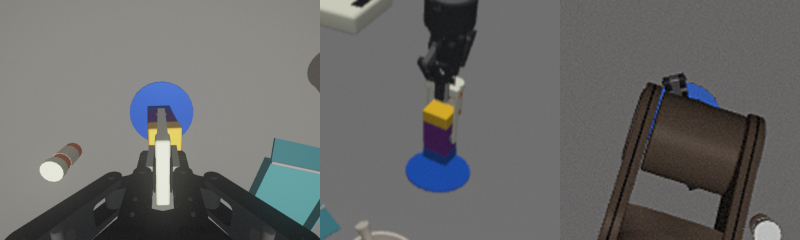

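Pictures: the case hangs about 3 cm above the blue mat, blue end down and centred. Lower until it touches.

```bash
python3 -m handwheel '[[[0,0,0,0.008,0],[0,0,0,0.008,0],[0,0,0,0.006,0],[0,0,0,0.003,0],[0,0,0,0.001,0],[0,0,0,0,0],[0,0,0,0,0]]]'
python3 -m handwheel '[[[0,0,0,0.001,0],[0,0,0,0,0],[0,0,0,0,0]]]'
python3 -m handwheel '[[[0,0,0,0.001,0],[0,0,0,0,0],[0,0,0,0,0]]]'
```

```text
time: 9.62
eef_pos: [0.5004, -0.0363, 0.1254]
tcp_rot: [0.609, 0.793, 0.0, -0.0]
contact_force: [-2.6, 1.1, 6.7]
opening: 0.125
finger_force: 60.5
time: 9.87
eef_pos: [0.5009, -0.0363, 0.1254]
tcp_rot: [0.609, 0.793, 0.0, 0.0]
contact_force: [-3.2, 1.9, 9.4]
opening: 0.13
finger_force: 61.3
time: 10.12
eef_pos: [0.5014, -0.0364, 0.1254]
tcp_rot: [0.609, 0.793, 0.001, 0.001]
contact_force: [-2.6, 2.1, 12.9]
opening: 0.128
finger_force: 62.0
```

```bash
python3 -m handwheel '[[[0,0,0,-0.001,0],[0,0,0,-0.001,0],[0,0,0,-0.0007,0],[0,0,0,0,0],[0,0,0,0,0]]]'
python3 - <<'E'
from h import *
b=viewer.read_camera("scene");a=viewer.read_camera("wrist")
c=cv2.resize(b[130:270,290:430],(480,480),interpolation=2)
cv2.imwrite("pics/e.png",cv2.resize(np.hstack([a,c]),(800,343)))
E
```

```text
time: 10.53
eef_pos: [0.5, -0.0364, 0.1254]
tcp_rot: [0.609, 0.793, -0.0, -0.0]
contact_force: [-1.9, 1.1, 5.1]
opening: 0.13
finger_force: 60.5
```

View pics/e.png

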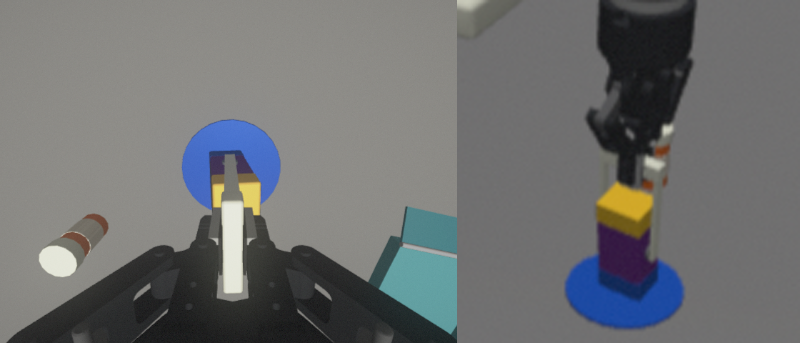

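Pictures: the case stands upright on the blue mat, wholly within it. Release gently and rise.

```bash
python3 -m handwheel '[[[0.013,0,0,0,0],[0.015,0,0,0,0],[0.018,0,0,0,0],[0.022,0,0,0,0],[0.027,0,0,0,0],[0.033,0,0,0,0],[0.04,0,0,0,0],[0.04,0,0,0,0],[0.04,0,0,0,0]]]' 20
python3 - <<'E'
from h import *
b=viewer.read_camera("scene");a=viewer.read_camera("wrist")
c=cv2.resize(b[130:270,290:430],(480,480),interpolation=2)
cv2.imwrite("pics/f.png",cv2.resize(np.hstack([a,c]),(800,343)))
E
```

```text
time: 11.38
eef_pos: [0.5, -0.0364, 0.125]
tcp_rot: [0.609, 0.793, -0.0, 0.0]
contact_force: [-0.3, -0.0, 1.3]
opening: 0.469
finger_force: 0.0
```

View pics/f.png

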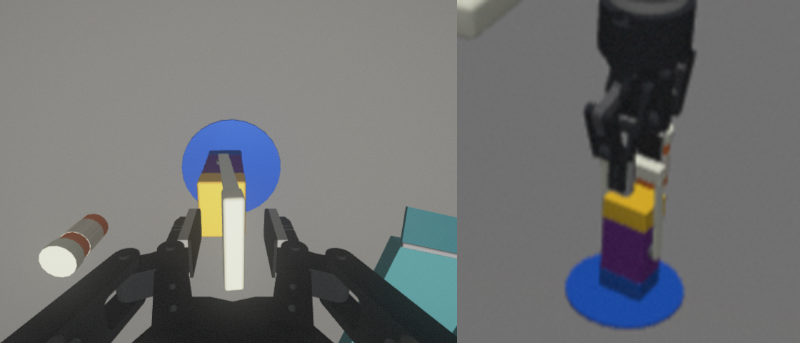

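Pictures: the case stands square on the blue mat, the handle stands free between the open fingers, with about 1 cm clear each side. Rise straight up.

```bash
python3 -m handwheel '[[[0.04,0,0,-0.01,0],[0.04,0,0,-0.015,0],[0.04,0,0,-0.02,0],[0.04,0,0,-0.03,0],[0.04,0,0,-0.03,0],[0.04,0,0,-0.03,0],[0.04,0,0,-0.015,0],[0.04,0,0,0,0],[0.04,0,0,0,0],[0.04,0,0,0,0],[0.04,0,0,0,0],[0.04,0,0,0,0]]]'
python3 - <<'E'
from h import *
b=viewer.read_camera("scene");a=viewer.read_camera("wrist")
for n in ("organiser_mid","mat_blue_top","mortar"):
  for r in viewer.pinpoint("scene",n)[:1]:
    o,d=ray("scene",r["xy"]);print(n,r["confidence"],at_z(o,d,{"o":.054,"m":.004}[n[0]] if n!="mortar" else 0))
c=cv2.resize(b[130:270,290:430],(480,480),interpolation=2)
cv2.imwrite("pics/g.png",cv2.resize(np.hstack([a,c]),(800,343)))
E
```

```text
time: 12.48
eef_pos: [0.4991, -0.0361, 0.273]
tcp_rot: [0.609, 0.793, -0.001, -0.002]
contact_force: [0.7, 1.3, -0.4]
opening: 0.47
finger_force: 0.0
organiser_mid 0.96 [ 0.49707409 -0.04415605  0.054     ]
mat_blue_top 0.88 [ 0.5018076  -0.03497938  0.004     ]
mortar 0.58 [0.74155704 0.10356895 0.        ]
```

View pics/g.png

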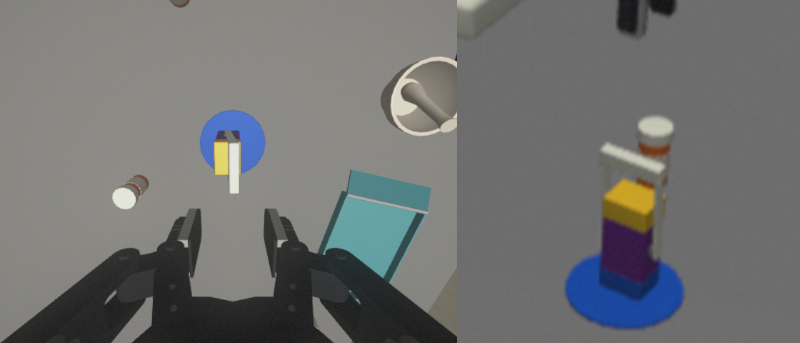

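The organiser stands upright, blue end down, within the blue mat. The gripper is clear and the mortar hasn't moved.

```bash
python3 -c "from plant import sign_off; print(sign_off())"
```

```text
the job is handed in; nothing more can be done
None
```

The blue (night) end sank when I lifted the organiser by its handle, so I stood it upright, blue end down, wholly on the blue mat, let go, and handed the job in after about 12.5 s on the robot's clock with the mortar untouched.

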